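# Check the bench thickness gauge on its round-nosed setting blade

### The arm

A 6-joint arm with a two-finger parallel gripper is mounted at the origin on a cart in front of the work surface, level with it; the furniture and walls round the work are solid. World frame = base frame: x ahead of the robot, y to its left, z up, the work surface at z = 0. Lengths are in m, angles in rad, forces in N, time in s.
With the tool pointing down it reaches from about 0.25 to 0.725 m from the base axis. Payload 4 kg.
Tool frame: the origin (TCP) lies midway between the tips of the shut fingers; the grasp point (between the pads) lies grip_point_offset behind it (grip_point_offset is the distance from the TCP to the grasp point, in m); z points along the fingers, y is the line along which they close (so a half turn about z gives the same grasp; the last joint's range is limited). The gripper opens to 85 mm and grips with 20 to 120 N. Pads are 22 mm wide; open, the fingers measure 114 mm over their backs; the gripper's body (76 mm by 85 mm) begins 54 mm behind the grasp point. The pads swing forward as they close: fully open they stand 13 mm farther back than shut.
Start: joints at [-1.308, 0.241, 0.005, 1.335, 0, 1.571], TCP at [0.13, -0.483, 0.231] pointing down, gripper open.
Joint ranges: [-2.72, 2.72], [-1.05, 1.87], [-1.09, 1.28], [-1.99, 2.15], [-1.42, 1.44], [-3.14, 3.14]. Speed limits (rad/s): [2.79, 2.79, 3.14, 3.14, 3.14, 3.14].

### API

Orientations are given as a unit quaternion [x, y, z, w].
In Python, from workcell import * gives the robot as it stands. The module is installed in compiled form; this text tells all that it offers.
- The arm moves only by the tool arm_command, never from a script. Its arguments are lists of equal length, an entry for each row: "slide": the shift along the tool's x, y, z in cm, a list of three; "spin": the turn about the tool's z in degrees. A call has exactly 5 rows; each row is the pose to reach, as a shift and turn from the pose commanded when the call began, along the tool's axes at that moment; what a row does not reach only later rows make up. A row lasts 1/8 s, in which the tool goes at most 62.5 mm and 10.7 degrees, less where a joint would pass 70% of its speed; a pose out of reach is approached as far as the arm can. A call with a gripper value outside its range is refused whole. "jaw" is the finger opening in cm, from 0 to 8.54, set as the call begins (left out, the last holds). The fingers move at their own pace and stop on an object; the grip force is fixed at half the most. Time passes only in rows, so rows that repeat a pose let the fingers close, or fill a call up. It gives the time, the measured TCP pose, the force, the opening and the grip force at its end, in the units of the state.
- get_obs(): the state, without advancing time (a new reading comes with each control period).
- camera(name): name is "side" or "top" or "wrist"; returns a dict with "pixels" (480x640x3 uint8, red, green, blue), "range_z" (480x640 float32, m along the optical axis (not along the pixel's ray), 0 where there is no reading), "intrinsics" (3x3 intrinsics, pixels), "k1" (the pictures are not rectified: a ray, as slopes to the right and down, at radius r is drawn at 1 + k1 r^2 times it, then the intrinsics apply), "rvec" (rotation vector, rad) and "tvec" (3), from world to camera coordinates, as OpenCV has them. Camera axes: x right, y down, z forward; pixel columns grow to the right and rows downward; lengths in m; the calibration is good to about 2 mm. A picture is of the moment at which its call begins.
- job_done(): hands the job in; it is judged then, once.
Trained networks look in a picture, given as the dict that the camera call returned (one of the last four; its "shot" number tells which), for a name from the list of things; names that differ only in an ending like _2 or _b are one class to them, and where a whole thing is asked for, a point or a joint stands for the part that bears it (a point fixed in the world has none). Each returns a list of dicts, best first, with "confidence" (0 to 1); they miss things now and then, are a little off and sometimes report something else, mostly with a low value. They report only what shows in the picture. A call takes as long as a camera call. They do not tell look-alikes from the thing itself.
- recognise(picture, thing): "centre" ([column, row] in pixels, amid what is visible of it).
- landmark_of(picture, thing): "centre" ([column, row] in pixels: a listed point, or the origin of a listed thing).
The state is a dict: "clock": time; "joint_pos": joint angles; "joint_vel": joint speeds; "tau": joint torques, N m; "eef_pos": TCP position; "tool_rot": TCP orientation; "ft_force": force on the tool from outside, world axes, zero at the start; "ft_torque": the same for the moment, N m; "grip_width": finger opening in m; "grasp_force": force on a finger pad.
Only numpy, scipy, OpenCV 4.12 (cv2) and the standard library are available. Lean on these libraries where they do the work, as an engineer would, in place of code of your own. Each camera call takes 0.05 s, during which the arm holds its last target. There are 200 camera calls.

### The job

Check the thickness gauge on its setting blade: take the round-nosed blade by its handle, slide it into the throat between the gauge's guide rails until its shoulders meet the rail ends, and let go of it there. Then press the gauge's spring lever down by its finger pad until the lever lies level, so that the plunger stands square on the blade, without forcing it clearly past level, and keep it there: the program finishes while the robot is still holding the lever down. Leave the other blade, the slide box, the timer and the dish where they are.

Things in the scene. Friction and masses are not known exactly. Their poses are not given: they have to be found in the camera images.
- gauge: Bench thickness gauge screwed to the bench: grey base 196 mm long, 92 wide, 22 high, with a steel bed, two guide rails and a hinged lever that carries a round dial. Origin on the bench top under the middle of the throat's mouth, at the base's front end; x runs into the throat, away from the user, z up. Nothing of the gauge lies at x < 0.
- throat (a point): Middle of the throat's mouth, on the bed (28 mm above the bench); axes as the gauge's. The throat runs to +x between two rails 8 mm high, 9 thick, 33 apart (y = -16.5 to 16.5 mm), whose front ends lie at x = 0; the bed is clear for 125 mm. The lever hangs above it: up, its plunger's tip is 22 mm above the bed at x = 78 mm.
- lever_hinge (a point): Hinge of the lever, 68 mm above the bench at gauge x = 170 mm. The lever reaches from here towards the mouth; 85 mm along it sits the dial (42 mm across, face up, top 27 mm above the lever's centre line) with its plunger pointing down. The needle comes to the mark on the hinge side when the lever is about level on the round blade.
- pad_top (a point): Middle of the top of the black finger pad at the lever's free end (36 mm along the lever, 34 across), 140 mm from the hinge along the lever and 7 mm above its centre line. Lever up: 108 mm above the bench, gauge x about 36 mm. Lever level: 75 mm above the bench, gauge x 30 mm. Its z axis is upright when the lever is level.
- gauge_lever (a joint): Angle of the lever, rad: 0 = up (its spring returns it there), 0.24 = level, 0.34 = lowest stop. Pressing at the pad takes about 3 N at first and rises steadily; the plunger lands on the round blade at about 0.20, and at level the pad takes 6 to 7 N.
- gauge_plunger (a joint): How far the dial's plunger is pushed in against its spring, m: 0 = fully out, 0.007 = fully in; about 0.003 with the lever level on the round blade.
- round_blade: Setting blade to use: steel 5 mm thick, 30 wide, half-round nose. Origin: underside, middle of the shoulders' front face; x to the nose (its end at 105 mm). Shoulders 46 wide, 14 high, x = -8 to 0; behind them the grey grip, 22 wide, 16 high, x = -66 to -8: grasp across it near x = -40. 70 to 120 g. Lies flat, nose roughly away from the robot. Fully in, its origin is at throat.
- square_blade: The other setting blade, not used now: the same handle, origin and axes, but steel 9 mm thick, 26 wide, with a square end. Lies flat on the bench.
- slide_box: Blue slide box, 90 x 83 x 34 mm, on the bench; leave alone.
- timer: White bench timer, 66 x 62 x 20 mm, on the bench; leave alone.
- petri_a: Covered round dish, 66 mm across, 16 high, on the bench; leave alone.
There are look-alikes about, which are no part of the job. What is shaped like the round_blade but yellow is not meant.

How it is judged:
On the way:
1. the round-nosed blade is fully home in the throat, flat on the bed, let go, with the lever still up (x of round_blade in the frame of throat above -0.003 m and z of round_blade in the frame of throat between -0.002 and 0.002 m and angle between the x axis of round_blade and the x axis of gauge, either way round below 0.05 rad and angle between round_blade's own z axis and vertical below 0.04 rad and contact force between the fingers and round_blade below 0.3 N and value of joint gauge_lever below 0.12 rad), for 0.2 s.
At the end, for the whole second after the job is handed in: The round-nosed blade lies flat in the throat with its shoulders at the rail ends (within 3 mm) and in line with it (0.05 rad), not touched by the fingers; the fingers hold the lever still and level (0.24 +- 0.03 rad) with 2 to 20 N, and the plunger is pushed in by the blade (more than 0.5 mm) (x of round_blade in the frame of throat between -0.003 and 0.003 m and y of round_blade in the frame of throat between -0.004 and 0.004 m and z of round_blade in the frame of throat between -0.002 and 0.002 m and angle between the x axis of round_blade and the x axis of gauge, either way round below 0.05 rad and value of joint gauge_lever between 0.21 and 0.27 rad and velocity of joint gauge_lever between -0.03 and 0.03 rad/s and value of joint gauge_plunger above 0.0005 m and contact force between the fingers and gauge between 2 and 20 N and contact force between the fingers and round_blade below 0.3 N); the arm keeps its last pose, push and grip.
It fails at once if the lever was forced well past level (0.305 rad) (value of joint gauge_lever above 0.305 rad).
It fails at once if the other blade was moved more than 25 mm (distance of square_blade from where it was at the start of the episode above 0.025 m).
It fails at once if the slide box, timer or dish was moved more than 25 mm (distance of any of slide_box, timer, petri_a from where it was at the start of the episode above 0.025 m).
It also fails if it takes over 58 s, if anything falls off the work surface, if the arm or the gripper's body presses on something with over 40 N, if the wrist force passes 120 N, or if a joint passes its speed limit or range.

## Working session

There is one attempt and no reset: what is moved stays moved. The work goes in short steps, Python scripts to look and compute and a tool call to move; the robot and the scene stay as the last step left them, time stands still between calls to the robot, and variables do not carry over. Pictures are saved under pics/ and viewed, at most 10 in all, crops included, and the job is handed in when it is done.

Besides the shell and the picture viewer there is one more tool, called after "Request:" by a JSON object that holds its "name" and its "arguments", one argument or row to a line. arm_command: Moves the arm, as the interface text tells. Its arguments: {"type":"object","properties":{"slide":{"type":"array","items":{"type":"array","items":{"type":"number"}}},"spin":{"type":"array","items":{"type":"number"}},"jaw":{"type":"number"}},"required":["slide","spin"]}

```bash
mkdir -p pics; cat > h.py <<'E'
from workcell import *
import numpy as np, cv2, pickle
from scipy.spatial.transform import Rotation as R
def shot(n,f=None):
    c=camera(n)
    if f: cv2.imwrite(f'pics/{f}.png',c['pixels'][:,:,::-1])
    return c
def dist(c): return np.array([c['k1'],0,0,0,0],float)
def world(c,uv,z=None,d=None):
    """pixel -> world at height z, or with depth d (or the range picture)"""
    K=np.array(c['intrinsics'],float); M=R.from_rotvec(np.ravel(c['rvec'])).as_matrix(); t=np.ravel(c['tvec'])
    uv=np.atleast_2d(np.array(uv,float))
    n=cv2.undistortPoints(uv.reshape(-1,1,2),K,dist(c)).reshape(-1,2)
    r=np.c_[n,np.ones(len(n))]
    o=-M.T@t; w=r@M
    if z is not None: s=(z-o[2])/w[:,2]
    else:
        s=c['range_z'][uv[:,1].astype(int),uv[:,0].astype(int)] if d is None else d
    return o+w*np.reshape(s,(-1,1))
def pix(c,p):
    return cv2.projectPoints(np.atleast_2d(np.array(p,float)),np.ravel(c['rvec']),np.ravel(c['tvec']),np.array(c['intrinsics'],float),dist(c))[0].reshape(-1,2)
E
python3 - <<'E'
from h import *
np.set_printoptions(precision=4,suppress=True)
for n in('side','top'):
    c=shot(n,n+'0'); print(n,c['rvec'],c['tvec'],c['k1'])
    for t in('round_blade','square_blade','throat','lever_hinge','pad_top','gauge','slide_box','timer','petri_a'):
        for r in landmark_of(c,t)[:3]:
            print(t,np.round(r['centre']),round(r['confidence'],2),world(c,r['centre'])[0])
print(get_obs())
E
```

```text
side [ 2.0526  0.0448 -0.0156] [-0.6283  0.0216  1.6228] -0.15690116370011653
round_blade [290. 241.] 0.92 [0.5302 0.1055 0.0041]
round_blade [316. 256.] 0.76 [0.6129 0.0116 0.0026]
square_blade [260. 326.] 0.72 [ 0.4992 -0.3434  0.0059]
throat [308. 289.] 0.95 [ 0.5996 -0.1655  0.0002]
lever_hinge [363. 294.] 0.87 [ 0.739  -0.3035  0.0792]
lever_hinge [304. 214.] 0.57 [0.5616 0.2489 0.0285]
pad_top [322. 266.] 0.84 [ 0.6387 -0.2209  0.1041]
gauge [307. 296.] 0.97 [ 0.602  -0.2372  0.024 ]
slide_box [302. 212.] 0.85 [0.5577 0.2496 0.0353]
timer [354. 238.] 0.5 [0.7256 0.1121 0.0155]
petri_a [234. 370.] 0.81 [ 0.4663 -0.5138  0.0149]
petri_a [305. 288.] 0.48 [ 0.5914 -0.1492 -0.0046]
top [ 2.1616 -1.9577  0.2759] [-0.1305  0.5859  1.3772] -0.1565013634471134
round_blade [283. 239.] 0.79 [0.6062 0.015  0.0007]
round_blade [234. 262.] 0.61 [0.5308 0.1327 0.003 ]
square_blade [412. 296.] 0.82 [ 0.4859 -0.3239  0.0164]
square_blade [232. 263.] 0.64 [0.5258 0.1339 0.0135]
throat [367. 246.] 0.73 [ 0.6003 -0.2006  0.032 ]
lever_hinge [403. 189.] 0.6 [ 0.7439 -0.2777  0.076 ]
pad_top [379. 225.] 0.87 [ 0.631  -0.22    0.1104]
gauge [364. 252.] 0.98 [ 0.592  -0.1967 -0.0028]
slide_box [168. 245.] 0.9 [0.552  0.2998 0.033 ]
timer [239. 196.] 0.84 [0.7063 0.1403 0.0183]
petri_a [480. 312.] 0.86 [ 0.4623 -0.4975  0.0116]
{'clock': 1.0, 'joint_pos': array([-1.308 ,  0.2406,  0.005 ,  1.3352, -0.    ,  1.5708]), 'joint_vel': array([ 0.0013, -0.0002, -0.0004,  0.0012, -0.002 ,  0.0015]), 'tau': array([  0.0001, -37.2216,  25.2697,   0.0011,   0.0001,   0.    ]), 'eef_pos': array([ 0.1299, -0.4829,  0.2313]), 'tool_rot': array([ 0.9914,  0.131 , -0.    ,  0.    ]), 'ft_force': array([ 0.222 , -0.4155,  0.1298]), 'ft_torque': array([-0.002 ,  0.0069, -0.0404]), 'grasp_force': 0.0, 'grip_width': 0.08536318261721144}
```

```bash
python3 - <<'E'
from h import *
c=shot('top'); p=c['pixels'][130:350,120:520,::-1]
cv2.imwrite('pics/topcrop.png',cv2.resize(p,None,fx=2,fy=2,interpolation=cv2.INTER_CUBIC))
E
```

```text
(no output)
```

View pics/topcrop.png

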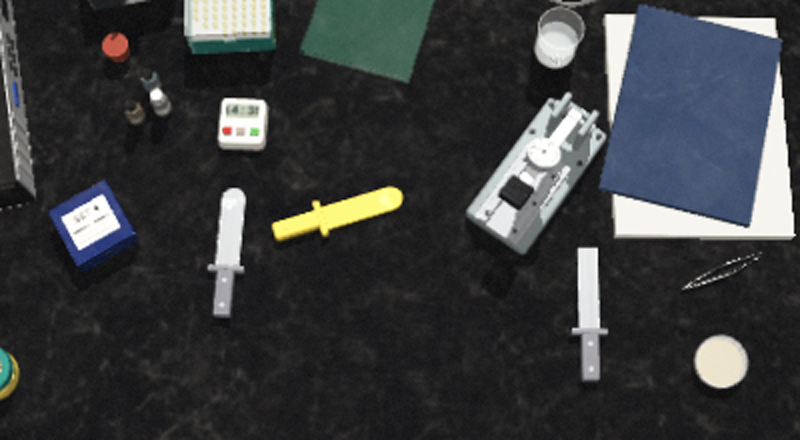

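View pics/side0.png

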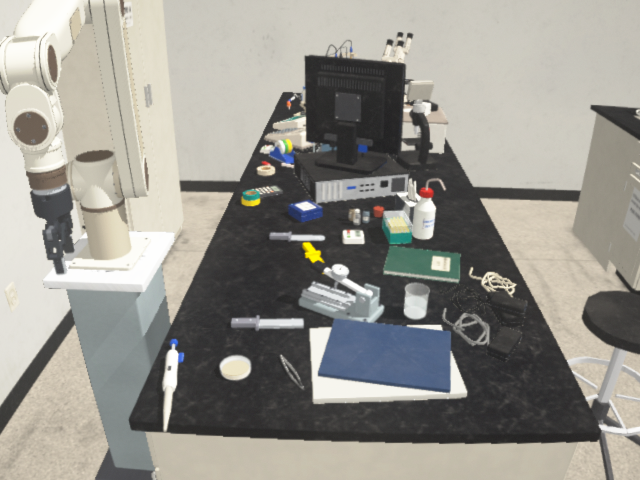

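The candidates for the round blade are three. At top-view pixel (234,262), crop (228,250), is a steel blade with a round nose at crop (233,195). At (283,239) is a yellow one, which is the look-alike. At (412,296) is a steel blade with a square end, which is square_blade. The enlarged crop shows that the first one is meant. The gauge is at about crop (540,175), with its mouth at the lower left near (495,232).

```bash
cat >> h.py <<'E'
def go(p,yaw=None):
    o=get_obs(); r=R.from_quat(o['tool_rot']); m=r.as_matrix(); y0=np.degrees(np.arctan2(m[1,0],m[0,0]))
    s=r.inv().apply(np.array(p)-o['eef_pos'])*100
    print('slide cm',np.round(s,2),'spin',None if yaw is None else round(-((yaw-y0+180)%360-180),2),'yaw0',round(y0,2),'dist',round(np.linalg.norm(s),1),'t',o['clock'])
E
python3 - <<'E'
from h import *
c=shot('wrist'); o=get_obs(); M=R.from_rotvec(np.ravel(c['rvec'])).as_matrix(); T=R.from_quat(o['tool_rot'])
print(T.inv().apply(-M.T@np.ravel(c['tvec'])-o['eef_pos']), T.inv().apply(M[2]),T.inv().apply(M[0]),c['intrinsics'])
go([.42,-.13,.3],-25)
E
```

```text
[ 0.07286548  0.00043283 -0.14242395] [-2.83549302e-01  3.95800208e-04  9.58957578e-01] [-8.14898408e-04  9.99999454e-01 -6.53693012e-04] [[427.95357903   0.         317.86467301]
 [  0.         427.95357903 237.46894891]
 [  0.           0.           1.        ]]
slide cm [ 37.18 -26.54  -6.87] spin 40.06 yaw0 15.06 dist 46.2 t 1.1
```

```bash
python3 -c "
from h import *
go([.62,-.2,.25],-32)"
```

```text
slide cm [ 54.68 -14.58  -1.87] spin 47.06 yaw0 15.06 dist 56.6 t 1.1
```

Request:
{"name": "arm_command", "arguments": {
  "slide": [
    [5,-1.3,-0.3],
    [10.5,-2.8,-0.5],
    [16,-4.2,-0.8],
    [21.5,-5.7,-1],
    [27,-7.2,-1.2]
  ],
  "spin": [8,16,24,32,40]
}}

```text
clock: 1.72
eef_pos: [0.3734, -0.3422, 0.2436]
tool_rot: [0.976, -0.218, 0.0, 0.0]
ft_force: [-0.4, -0.1, 0.5]
grip_width: 0.0856
grasp_force: 0.0
```

```bash
python3 -c "
from h import *
go([.62,-.2,.25],-32)"
```

```text
slide cm [ 16.25 -23.37  -0.64] spin 6.78 yaw0 -25.22 dist 28.5 t 1.725
```

Request:
{"name": "arm_command", "arguments": {
  "slide": [
    [3.3,-4.7,-0.1],
    [6.6,-9.4,-0.3],
    [9.8,-14,-0.4],
    [13,-18.7,-0.5],
    [16.2,-23.3,-0.6]
  ],
  "spin": [2,4,6,7,7]
}}

```text
clock: 2.35
eef_pos: [0.5632, -0.2737, 0.2485]
tool_rot: [0.972, -0.233, 0.004, -0.019]
ft_force: [-0.9, -0.6, -0.2]
grip_width: 0.0855
grasp_force: 0.0
```

```bash
python3 - <<'E'
from h import *
np.set_printoptions(precision=4,suppress=True)
shot('wrist')
c=shot('wrist','g1'); pickle.dump(c,open('g1.pkl','wb'))
for t in('throat','lever_hinge','pad_top','gauge'):
    for r in landmark_of(c,t)[:2]: print(t,np.round(r['centre'],1),round(r['confidence'],2),world(c,r['centre'])[0])
E
```

```text
throat [236.5 198.7] 0.9 [ 0.5995 -0.1943 -0.0009]
pad_top [206.5 164.2] 0.55 [ 0.6363 -0.2211  0.1087]
gauge [240.6 194.3] 0.82 [ 0.6034 -0.2083  0.0286]
gauge [  4.2 388.9] 0.49 [0.5313 0.1307 0.004 ]
```

View pics/g1.png

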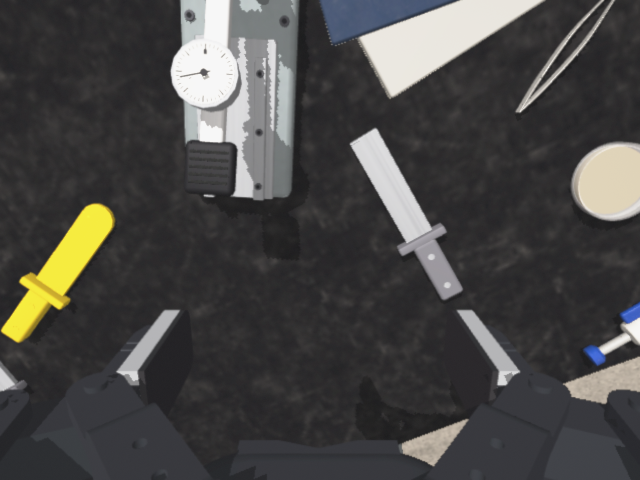

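The picture shows the gauge at the upper left, with its mouth at about (240,197), its pad at (210,168) and its dial at (205,73). The square blade is at (410,220) and the yellow one at (60,270). The arm was still settling, so I will move to centre the gauge.

```bash
python3 -c "
from h import *
print(get_obs()['eef_pos'],get_obs()['tool_rot'])
go([.63,-.21,.25],-30)"
```

```text
[ 0.56112183 -0.2743484   0.24881518] [ 0.97202058 -0.23409136  0.00339444 -0.0191234 ]
slide cm [ 3.2  -8.86  0.22] spin 2.92 yaw0 -27.08 dist 9.4 t 2.65
```

Request:
{"name": "arm_command", "arguments": {
  "slide": [
    [0,-2,0],
    [0,-4,0],
    [0,-6,0],
    [0,-7,0],
    [0,-7,0]
  ],
  "spin": [0,0,0,0,0]
}}

```text
clock: 3.28
eef_pos: [0.5819, -0.2385, 0.2516]
tool_rot: [0.978, -0.208, 0.005, -0.031]
ft_force: [-0.6, -0.4, 0.1]
grip_width: 0.0858
grasp_force: 0.0
```

```bash
python3 - <<'E'
from h import *
np.set_printoptions(precision=4,suppress=True)
shot('wrist');shot('wrist')
c=shot('wrist','g2'); pickle.dump(c,open('g2.pkl','wb'))
o=get_obs();print(o['eef_pos'],o['tool_rot'],o['joint_pos'])
for t in('throat','lever_hinge','pad_top','gauge'):
    for r in landmark_of(c,t)[:2]: print(t,np.round(r['centre'],1),round(r['confidence'],2),world(c,r['centre'])[0])
v,u=np.mgrid[0:480,0:640]; P=world(c,np.c_[u.ravel(),v.ravel()])
ok=(P[:,2]>.012)&(P[:,2]<.05)&(np.hypot(P[:,0]-.67,P[:,1]+.23)<.15)&(c['range_z'].ravel()>0)
Q=P[ok]; (cx,w,a)=cv2.minAreaRect(Q[:,:2].astype(np.float32)*1000); print(cx,w,a)
print(np.histogram(Q[:,2],bins=np.arange(.012,.05,.002)))
E
```

```text
[ 0.5815 -0.2392  0.2515] [ 0.9776 -0.2081  0.0054 -0.0309] [-0.4205  0.5043  0.441   1.5099  0.0627  3.1406]
throat [287.7 189.2] 0.91 [ 0.6138 -0.2215  0.1103]
pad_top [276.2 157. ] 0.97 [ 0.6362 -0.2233  0.1083]
gauge [292.1 187.3] 0.76 [ 0.6137 -0.2246  0.1095]
(648.6331787109375, -280.81536865234375) (187.1620330810547, 154.96469116210938) 62.09787368774414
(array([  55,  803, 1299,  563, 4165, 2571,  231, 2516, 3180,  167,   38,
       1005,  758,   94,    3,    0,    0,    0,    0]), array([0.012, 0.014, 0.016, 0.018, 0.02 , 0.022, 0.024, 0.026, 0.028,
       0.03 , 0.032, 0.034, 0.036, 0.038, 0.04 , 0.042, 0.044, 0.046,
       0.048, 0.05 ]))
```

View pics/g2.png

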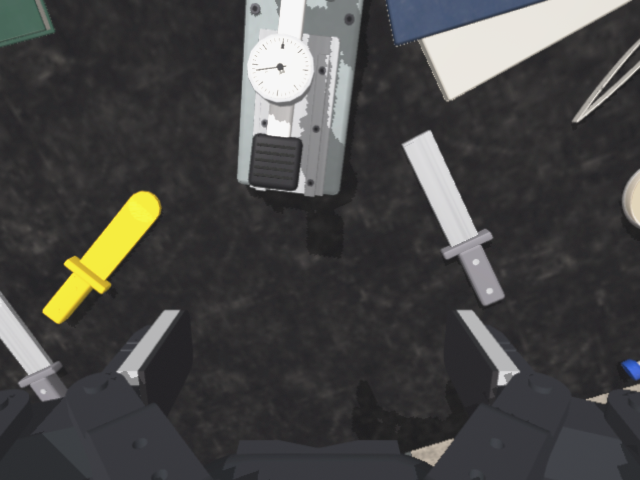

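The picture shows the gauge more centred, with its mouth at about (292,190), its pad at (276,160) and its dial at (280,68). Joint 6 is at its limit here, so for the gauge yaw I need the half-turned tool. First I will work out the gauge's axis from this view.

```bash
cat >> h.py <<'E'
def cloud(c):
    v,u=np.mgrid[0:480,0:640]; P=world(c,np.c_[u.ravel(),v.ravel()]); P[c['range_z'].ravel()==0]=np.nan
    return P.reshape(480,640,3)
def comp(c,lo,hi,seed):
    """points of the connected patch with height lo..hi next to pixel seed"""
    P=cloud(c); m=((P[...,2]>lo)&(P[...,2]<hi)).astype(np.uint8)
    n,l,s,ce=cv2.connectedComponentsWithStats(m)
    x,y=map(int,seed); k=np.bincount(l[y-6:y+7,x-6:x+7].ravel(),minlength=n); k[0]=0
    return P[l==k.argmax()]
E
python3 - <<'E'
from h import *
np.set_printoptions(precision=1,suppress=True)
c=pickle.load(open('g2.pkl','rb'))
for seed,lo in(((350,80),.012),((340,150),.012),((325,160),.025)):
    Q=comp(c,lo,.06,seed); print(len(Q),cv2.minAreaRect(Q[:,:2].astype(np.float32)*1000),np.median(Q[:,2])*1000)
# left/right borders of base row by row
P=cloud(c); 
L=[];Rr=[]
for y in range(85,185,3):
    r=P[y,:,2]; m=np.where((r>.014)&(r<.15))[0]; m=m[(m>225)&(m<372)]
    L.append([m[0],y]);Rr.append([m[-1],y])
for s in(L,Rr):
    W=world(c,s,z=.022)*1000; vx,vy,x0,y0=cv2.fitLine(W[:,:2].astype(np.float32),cv2.DIST_HUBER,0,.01,.01).ravel()
    print('ang',np.degrees(np.arctan2(vy,vx)),x0,y0, W[[0,-1],:2])
g=get_obs();print(g['eef_pos'])
E
```

```text
12870 ((670.7880249023438, -241.94691467285156), (92.78636932373047, 155.49276733398438), 59.73490524291992) 22.683417550219243
12870 ((670.7880249023438, -241.94691467285156), (92.78636932373047, 155.49276733398438), 59.73490524291992) 22.683417550219243
4708 ((657.9672241210938, -234.67901611328125), (63.19625473022461, 126.10367584228516), 59.578346252441406) 28.43786006936222
ang -30.416319 659.2799 -183.74803 [[ 697.7 -206.4]
 [ 623.8 -170.5]]
ang -30.306566 632.4504 -271.90842 [[ 660.9 -288.3]
 [ 590.4 -247.4]]
[ 0.6 -0.2  0.3]
```

Request:
{"name": "arm_command", "arguments": {
  "slide": [
    [-2,-3,0],
    [-4,-6,0],
    [-7,-9,0],
    [-9,-12,0],
    [-11,-15,0]
  ],
  "spin": [-10.5,-21,-31.5,-42,-52.5]
}}

```text
clock: 4.25
eef_pos: [0.5417, -0.0566, 0.2616]
tool_rot: [0.968, 0.248, 0.019, -0.025]
ft_force: [0.6, 0.5, -0.2]
grip_width: 0.0857
grasp_force: 0.0
```

```bash
python3 -c "
from h import *
print(get_obs()['eef_pos'],get_obs()['tool_rot'])
go([.49,.133,.25],175)"
```

```text
[ 0.54172082 -0.05663791  0.26157044] [ 0.96812432  0.24847551  0.01894067 -0.02522834]
slide cm [  4.52 -19.05   2.13] spin -146.27 yaw0 28.73 dist 19.7 t 4.25
```

Request:
{"name": "arm_command", "arguments": {
  "slide": [
    [1,-4,0.4],
    [2,-8,0.8],
    [3,-12,1.2],
    [4,-16,1.6],
    [4.5,-19,2]
  ],
  "spin": [-10.5,-21,-31.5,-42,-52.5]
}}

```text
clock: 4.88
eef_pos: [0.491, 0.1332, 0.2513]
tool_rot: [0.758, 0.651, 0.028, -0.014]
ft_force: [-0.1, 0.3, -0.4]
grip_width: 0.0854
grasp_force: 0.0
```

```bash
cat >> h.py <<'E'
def tilt():
    z=R.from_quat(get_obs()['tool_rot']).as_matrix()[:,2]; return np.degrees(np.arccos(-z[2])),z
E
python3 -c "
from h import *
print(get_obs()['eef_pos'],tilt(),get_obs()['joint_pos'])
go([.49,.133,.25],175)"
```

```text
[0.49099127 0.13320738 0.25126834] (np.float64(3.6343656935214064), array([ 0.02407287,  0.05864024, -0.99798889])) [0.23422626 0.22015265 0.02874722 1.34230791 0.05147466 1.95679984]
slide cm [-0.04 -0.1   0.12] spin -93.61 yaw0 81.39 dist 0.2 t 4.875
```

Request:
{"name": "arm_command", "arguments": {
  "slide": [
    [0,0,0],
    [0,0,0],
    [0,0,0],
    [0,0,0],
    [0,0,0]
  ],
  "spin": [-10.5,-21,-31.5,-42,-52.5]
}}

```text
clock: 5.5
eef_pos: [0.4915, 0.1316, 0.2512]
tool_rot: [0.392, 0.919, 0.032, -0.0]
ft_force: [-0.0, 0.6, 0.7]
grip_width: 0.0855
grasp_force: 0.0
```

Request:
{"name": "arm_command", "arguments": {
  "slide": [
    [0,0,0],
    [0,0,0],
    [0,0,0],
    [0,0,0],
    [0,0,0]
  ],
  "spin": [-10.5,-21,-31.5,-41,-41]
}}

```text
clock: 6.12
eef_pos: [0.4915, 0.1316, 0.2512]
tool_rot: [0.049, 0.998, 0.03, 0.01]
ft_force: [-0.4, -0.3, 1.1]
grip_width: 0.0853
grasp_force: 0.0
```

```bash
python3 - <<'E'
from h import *
np.set_printoptions(precision=4,suppress=True)
shot('wrist')
c=shot('wrist','b1'); pickle.dump(c,open('b1.pkl','wb'))
for r in landmark_of(c,'round_blade')[:3]: print(np.round(r['centre'],1),round(r['confidence'],2),world(c,r['centre'])[0])
print(get_obs()['eef_pos'],tilt())
go([.5,-.222,.25],335)
E
```

```text
[306.5 226.5] 0.82 [0.5268 0.1316 0.0139]
[196.9 315.8] 0.57 [0.6029 0.0173 0.0151]
[0.4915 0.1317 0.2512] (np.float64(3.6089670829837233), array([ 0.0237,  0.0583, -0.998 ]))
slide cm [ -4.36 -35.06  -1.93] spin -160.69 yaw0 174.31 dist 35.4 t 6.275
```

View pics/b1.png

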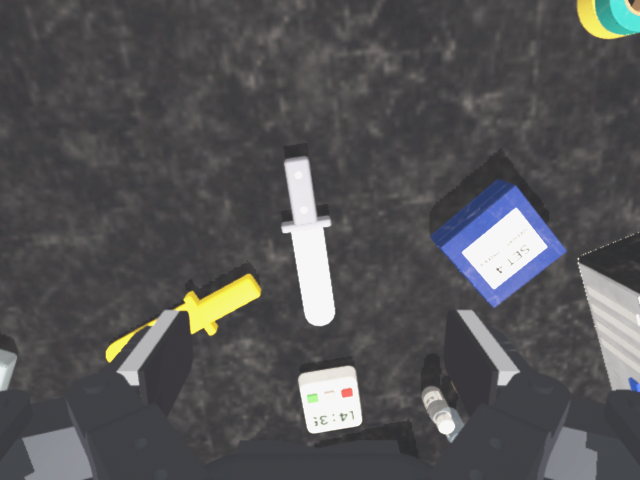

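The round-nosed steel blade lies clear: grip (300,190), shoulders (306,226), nose (320,320). The yellow look-alike is at (190,310), the slide box at (500,240) and the timer at (330,400).

```bash
cat >> h.py <<'E'
def blade(c,box):
    """yaw (deg) of the blade from its bright outline, and handle rect from colour, in ROI x0,y0,x1,y1"""
    x0,y0,x1,y1=box; p=c['pixels'][y0:y1,x0:x1].astype(int)
    m=(p.min(2)>95).astype(np.uint8); m=cv2.morphologyEx(m,cv2.MORPH_OPEN,np.ones((3,3)))
    n,l,s,_=cv2.connectedComponentsWithStats(m); k=1+s[1:,4].argmax(); v,u=np.where(l==k)
    return np.c_[u+x0,v+y0]
E
python3 - <<'E'
from h import *
np.set_printoptions(precision=1,suppress=True)
c=pickle.load(open('b1.pkl','rb'))
px=blade(c,(270,140,345,335)); W=world(c,px,z=.009)[:,:2]*1000
v=np.array(cv2.fitLine(W.astype(np.float32),cv2.DIST_HUBER,0,.01,.01)).ravel(); d=v[:2]*np.sign(v[0]); n=np.array([-d[1],d[0]])
print('yaw',np.degrees(np.arctan2(d[1],d[0])),'pt',v[2:])
s=(W-v[2:])@d; t=(W-v[2:])@n
for a in np.arange(s.min(),s.max(),6):
    k=(s>=a)&(s<a+6); print(round(a),np.percentile(t[k],[2,98]),end=' ')
Wd=world(c,px)*1000
print('\nends',v[2:]+d*s.min(),v[2:]+d*s.max(), 'z grip',np.median(Wd[s<s.min()+50,2]),'z steel',np.median(Wd[s>20,2]))
E
```

```text
yaw 2.295106 pt [544.2 131.9]
-81 [-10.5  10.5] -75 [-11.   11.1] -69 [-11.   10.9] -63 [-11.2  10.9] -57 [-11.  11.] -51 [-11.2  11. ] -45 [-11.2  11. ] -39 [-11.2  11.1] -33 [-10.9  10.9] -27 [-21.1  21.4] -21 [-22.6  23. ] -15 [-20.4  20.5] -9 [-15.1  15.3] -3 [-15.1  15.4] 3 [-15.2  15.4] 9 [-15.2  15.3] 15 [-15.   15.3] 21 [-15.2  15.3] 27 [-15.2  15.3] 33 [-15.1  15.4] 39 [-15.2  15.6] 45 [-15.3  15.5] 51 [-15.3  15.2] 57 [-15.3  15.3] 63 [-15.1  15.5] 69 [-15.2  14.9] 75 [-14.2  14.2] 81 [-12.3  11.6] 87 [-5.4  6.9] 
ends [463.4 128.6] [633.6 135.4] z grip 15.613500044135503 z steel 4.81047087436276
```

Request:
{"name": "arm_command", "arguments": {
  "slide": [
    [-0.5,-3.5,-0.4],
    [-1,-7,-0.8],
    [-1.5,-10.5,-1.2],
    [-2,-14,-1.6],
    [-2.2,-17,-1.9]
  ],
  "spin": [-10.5,-21,-31.5,-42,-52.5]
}}

```text
clock: 6.9
eef_pos: [0.4967, -0.0417, 0.2603]
tool_rot: [-0.4, 0.916, 0.022, 0.023]
ft_force: [-0.4, -0.5, -0.6]
grip_width: 0.0858
grasp_force: 0.0
```

```bash
python3 -c "
from h import *
go([.5,-.222,.25],335)"
```

```text
slide cm [ 1.303e+01 -1.251e+01 -1.000e-02] spin -107.85 yaw0 -132.85 dist 18.1 t 6.9
```

Request:
{"name": "arm_command", "arguments": {
  "slide": [
    [2.6,-2.5,0],
    [5.2,-5,0],
    [7.8,-7.5,0],
    [10.4,-10,0],
    [13,-12.5,0]
  ],
  "spin": [-10.5,-21,-31.5,-42,-52.5]
}}

```text
clock: 7.52
eef_pos: [0.4994, -0.2216, 0.2497]
tool_rot: [0.764, -0.644, -0.01, -0.03]
ft_force: [-0.5, -0.5, -0.5]
grip_width: 0.0853
grasp_force: 0.0
```

Request:
{"name": "arm_command", "arguments": {
  "slide": [
    [0,0,0],
    [0,0,0],
    [0,0,0],
    [0,0,0],
    [0,0,0]
  ],
  "spin": [-10.5,-21,-31.5,-42,-52.5]
}}

```text
clock: 8.15
eef_pos: [0.4994, -0.2205, 0.2497]
tool_rot: [0.97, -0.24, 0.004, -0.031]
ft_force: [-1.2, -0.8, 0.6]
grip_width: 0.0854
grasp_force: 0.0
```

```bash
python3 -c "
from h import *
print(get_obs()['eef_pos'],tilt(),get_obs()['joint_pos'])
go([.5,-.222,.25],335)"
```

```text
[ 0.49938498 -0.22045347  0.24968366] (np.float64(3.606330097900713), array([ 0.02348605,  0.05835164, -0.99801979])) [-0.45061908  0.32919338  0.17159083  1.41747408  0.06279682 -3.10732027]
slide cm [ 0.13  0.11 -0.04] spin -2.78 yaw0 -27.78 dist 0.2 t 8.15
```

Request:
{"name": "arm_command", "arguments": {
  "slide": [
    [0,0,0],
    [0,0,0],
    [0,0,0],
    [0,0,0],
    [0,0,0]
  ],
  "spin": [-4,-8,-10,-10,-10]
}}

```text
clock: 8.78
eef_pos: [0.5123, -0.1873, 0.2497]
tool_rot: [0.983, -0.184, 0.005, -0.016]
ft_force: [0.8, 0.5, -1.3]
grip_width: 0.0851
grasp_force: 0.0
```

```bash
python3 -c "
from h import *
print(get_obs()['eef_pos'],tilt(),get_obs()['joint_pos'])
go([.5,-.222,.25],335)"
```

```text
[ 0.51226164 -0.1872567   0.24969797] (np.float64(1.9563377034933285), array([ 0.01559877,  0.03036568, -0.99941713])) [-0.36935158  0.32209277  0.16273164  1.40784865  0.03395572 -3.14029873]
slide cm [ 0.12  3.68 -0.15] spin 3.76 yaw0 -21.24 dist 3.7 t 8.775
```

Request:
{"name": "arm_command", "arguments": {
  "slide": [
    [0,0,0],
    [0,0,0],
    [0,0,0],
    [0,0,0],
    [0,0,0]
  ],
  "spin": [-4,-8,-8.5,-8.5,-8.5]
}}

```text
clock: 9.4
eef_pos: [0.5229, -0.1504, 0.2497]
tool_rot: [0.99, -0.141, 0.004, -0.001]
ft_force: [0.5, 0.4, -1.0]
grip_width: 0.0855
grasp_force: 0.0
```

```bash
python3 -c "
from h import *
print(get_obs()['eef_pos'],tilt(),get_obs()['joint_pos'])
go([.489,.1297,.15],182.3)"
```

```text
[ 0.52294513 -0.15041962  0.24969646] (np.float64(0.4632960538410081), array([ 8.08473175e-03,  1.40554348e-04, -9.99967308e-01])) [-2.81406137e-01  3.16237976e-01  1.54959848e-01  1.40179041e+00
  2.38021260e-03 -3.14053438e+00]
slide cm [-11.14 -25.93   9.95] spin 161.52 yaw0 -16.18 dist 29.9 t 9.4
```

Request:
{"name": "arm_command", "arguments": {
  "slide": [
    [-1,-2.5,0.6],
    [-2,-5,1.2],
    [-3,-8,1.8],
    [-4,-10.5,2.4],
    [-5,-13,3]
  ],
  "spin": [10.5,21,31.5,42,52.5]
}}

```text
clock: 10.02
eef_pos: [0.5113, -0.0107, 0.2195]
tool_rot: [0.824, -0.567, 0.003, -0.002]
ft_force: [0.0, 0.9, 0.5]
grip_width: 0.0851
grasp_force: 0.0
```

```bash
python3 -c "
from h import *
go([.489,.1297,.15],182.3)
print(grip_point_offset)"
```

```text
slide cm [-13.93  -2.89   6.94] spin 108.67 yaw0 -69.03 dist 15.8 t 10.025
0.0187
```

Request:
{"name": "arm_command", "arguments": {
  "slide": [
    [-3,-0.6,1.4],
    [-6,-1.2,2.8],
    [-9,-1.8,4.2],
    [-12,-2.4,5.6],
    [-13.9,-2.9,6.9]
  ],
  "spin": [10.5,21,31.5,42,52.5]
}}

```text
clock: 10.65
eef_pos: [0.4881, 0.1298, 0.1501]
tool_rot: [-0.489, 0.872, -0.002, 0.004]
ft_force: [1.0, -0.5, 0.1]
grip_width: 0.0855
grasp_force: 0.0
```

Request:
{"name": "arm_command", "arguments": {
  "slide": [
    [0,0,0],
    [0,0,0],
    [0,0,0],
    [0,0,0],
    [0,0,0]
  ],
  "spin": [10.5,21,31.5,42,52.5]
}}

```text
clock: 11.28
eef_pos: [0.4885, 0.1285, 0.1505]
tool_rot: [-0.052, 0.999, -0.0, 0.004]
ft_force: [0.2, 0.2, 0.3]
grip_width: 0.0855
grasp_force: 0.0
```

```bash
python3 - <<'E'
from h import *
np.set_printoptions(precision=1,suppress=True)
c=shot('wrist'); pickle.dump(c,open('b2.pkl','wb'))
q=pix(c,[[.529,.1313,.009],[.464,.1287,.009],[.634,.1355,.005]]); print(q)
x0,y0=np.maximum(q.min(0)-30,0).astype(int); x1,y1=(q.max(0)+30).astype(int)
px=blade(c,(x0,y0,x1,y1)); W=world(c,px,z=.009)[:,:2]*1000
v=np.array(cv2.fitLine(W.astype(np.float32),cv2.DIST_HUBER,0,.01,.01)).ravel(); d=v[:2]*np.sign(v[0])
s=(W-v[2:])@d
print('yaw',np.degrees(np.arctan2(d[1],d[0])),'ends',v[2:]+d*s.min(),v[2:]+d*s.max(),len(px))
print(get_obs()['eef_pos'],tilt()[0])
go([.489,.1297,.05],182.3)
E
```

```text
[[316.8 273.3]
 [322.9 182.5]
 [308.5 395.4]]
yaw 2.1339908 ends [463.4 128.8] [631.7 135.1] 8414
[0.5 0.1 0.2] 0.47678891804105494
slide cm [ 0.   0.1 10.1] spin 3.47 yaw0 -174.23 dist 10.1 t 11.325
```

Request:
{"name": "arm_command", "arguments": {
  "slide": [
    [0,0.1,3],
    [0,0.1,6],
    [0,0.1,9],
    [0,0.1,12],
    [0,0.1,14.1]
  ],
  "spin": [3.5,3.5,3.5,3.5,3.5]
}}

```text
clock: 11.95
eef_pos: [0.4889, 0.1295, 0.0082]
tool_rot: [-0.026, 1.0, -0.0, 0.003]
ft_force: [-0.6, -0.2, -0.2]
grip_width: 0.0853
grasp_force: 0.0
```

Request:
{"name": "arm_command", "arguments": {
  "slide": [
    [0,0,0.3],
    [0,0,0.6],
    [0,0,0.6],
    [0,0,0.6],
    [0,0,0.6]
  ],
  "spin": [0,0,0,0,0],
  "jaw": 4
}}

```text
clock: 12.58
eef_pos: [0.4898, 0.1304, 0.0041]
tool_rot: [-0.025, 1.0, 0.0, 0.005]
ft_force: [0.0, -0.5, 1.2]
grip_width: 0.04
grasp_force: 0.0
```

Request:
{"name": "arm_command", "arguments": {
  "slide": [
    [0,0,0],
    [0,0,0],
    [0,0,0],
    [0,0,0],
    [0,0,0]
  ],
  "spin": [0,0,0,0,0],
  "jaw": 0.5
}}

```text
clock: 13.2
eef_pos: [0.4896, 0.1304, 0.0041]
tool_rot: [-0.025, 1.0, 0.0, 0.004]
ft_force: [-1.5, -0.3, 6.2]
grip_width: 0.0205
grasp_force: 60.2
```

```bash
python3 -c "
from h import *
o=get_obs();print(o['eef_pos'],o['ft_force'],o['grip_width'],o['grasp_force'],tilt())
go([o['eef_pos'][0],o['eef_pos'][1],.1])"
```

```text
[0.48963034 0.13035363 0.0040689 ] [-1.54663657 -0.33132047  6.17720797] 0.0204764447305478 60.244388580322266 (np.float64(0.5137866015201488), array([ 8.94836344e-03,  5.80111336e-04, -9.99959794e-01]))
slide cm [-0.09  0.   -9.59] spin None yaw0 -177.09 dist 9.6 t 13.2
```

Request:
{"name": "arm_command", "arguments": {
  "slide": [
    [0,0,-2],
    [0,0,-5],
    [0,0,-8],
    [0,0,-10],
    [0,0,-10]
  ],
  "spin": [0,0,0,0,0]
}}

```text
clock: 13.82
eef_pos: [0.4896, 0.1305, 0.1046]
tool_rot: [-0.025, 1.0, 0.0, 0.006]
ft_force: [0.7, -0.4, -1.6]
grip_width: 0.0204
grasp_force: 59.5
```

```bash
python3 - <<'E'
from h import *
np.set_printoptions(precision=1,suppress=True)
c=shot('wrist'); o=get_obs(); print(o['ft_force'],o['grip_width'],o['eef_pos']*1000)
z0=o['eef_pos'][2]
x,y=o['eef_pos'][:2]
q=pix(c,[[x+.04,y,z0],[x+.145,y,z0],[x-.02,y,z0]]);print(q)
x0,y0=np.maximum(q.min(0)-30,0).astype(int); x1,y1=(q.max(0)+30).astype(int)
px=blade(c,(x0,y0,x1,min(y1,480))); W=world(c,px,z=z0+.001)*1000
Wd=world(c,px)*1000; k=Wd[:,0]>x*1000+55; A=Wd[k]; A=A[abs(A[:,2]-np.median(A[:,2]))<6]
co=np.linalg.lstsq(np.c_[A[:,:2],np.ones(len(A))],A[:,2],rcond=None)[0]; print('plane slopes',co[:2]*1000,'e-3; z',np.median(A[:,2]),len(A))
B=A
v=np.array(cv2.fitLine(B[:,:2].astype(np.float32),cv2.DIST_HUBER,0,.01,.01)).ravel();d=v[:2]*np.sign(v[0]);s=(B[:,:2]-v[2:])@d
print('yaw',np.degrees(np.arctan2(d[1],d[0])),'nose',v[2:]+d*s.max(), 'axis at tcp', v[2:]+d*(x*1000-v[2])/d[0])
go([.4655,-.122,.11],149.65)
E
```

```text
[ 0.   1.  -1.8] 0.020450121058220454 [488.6 130.3 103.4]
[[313.5 402. ]
 [302.7 596.2]
 [321.4 259.2]]
plane slopes [-79.6   3.2] e-3; z 105.29594968547218 446
yaw -89.944725 nose [545.3 117.5] axis at tcp [  488.6 58854.4]
slide cm [  3.6 -25.1  -0.7] spin 33.26 yaw0 -177.09 dist 25.3 t 13.875
```

Request:
{"name": "arm_command", "arguments": {
  "slide": [
    [0.7,-5,-0.1],
    [1.4,-10,-0.3],
    [2.1,-15,-0.4],
    [2.8,-20,-0.5],
    [3.6,-25.1,-0.7]
  ],
  "spin": [7,14,21,28,33.3]
}}

```text
clock: 14.5
eef_pos: [0.4637, -0.1235, 0.1084]
tool_rot: [0.264, 0.965, 0.001, 0.002]
ft_force: [1.3, -0.3, -1.4]
grip_width: 0.0202
grasp_force: 59.5
```

Request:
{"name": "arm_command", "arguments": {
  "slide": [
    [0,0,0],
    [0,0,0],
    [0,0,0],
    [0,0,0],
    [0,0,0]
  ],
  "spin": [0,0,0,0,0]
}}

```text
clock: 15.12
eef_pos: [0.4654, -0.1215, 0.1102]
tool_rot: [0.261, 0.965, 0.001, 0.004]
ft_force: [0.2, -0.4, -0.4]
grip_width: 0.0203
grasp_force: 59.7
```

```bash
python3 - <<'E'
from h import *
np.set_printoptions(precision=4,suppress=True)
c=shot('side','s1'); pickle.dump(c,open('s1.pkl','wb'))
t=shot('top'); pickle.dump(t,open('t1.pkl','wb'))
w=shot('wrist'); pickle.dump(w,open('w1.pkl','wb'))
p=c['pixels'][215:345,210:400,::-1]; a=cv2.resize(p,(760,520),interpolation=cv2.INTER_CUBIC); 
cv2.imwrite('pics/s1c.png',a); cv2.imwrite('pics/w1.png',w['pixels'][:,:,::-1])
print(get_obs()['eef_pos'],tilt()[0]); go([.4655,-.122,.04],149.65)
E
```

```text
[ 0.4653 -0.1219  0.1103] 0.4767025260960329
slide cm [ 0.03 -0.03  7.03] spin -0.0 yaw0 149.65 dist 7.0 t 15.275
```

View pics/w1.png

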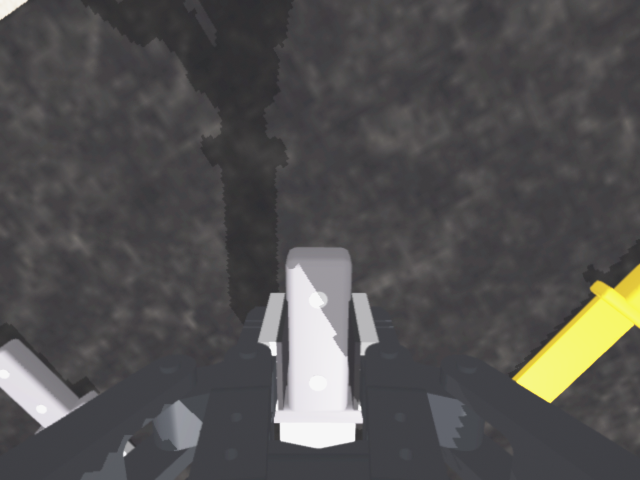

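View pics/s1c.png

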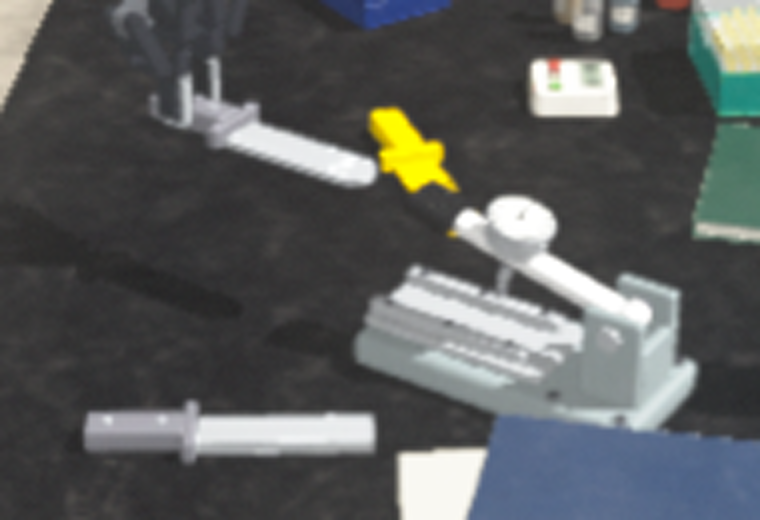

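The wrist view shows the grip centred at column 318 between the pads, rows 250 to 410. The side crop shows the blade level at (300,150), in line with the gauge mouth at (390,290), with the lever up. I will check its alignment against the gauge in the top view.

```bash
python3 - <<'E'
from h import *
np.set_printoptions(precision=1,suppress=True)
t=pickle.load(open('t1.pkl','rb')); P=cloud(t)
def rect(lo,hi,seed):
    Q=comp(t,lo,hi,seed); r=cv2.minAreaRect(Q[:,:2].astype(np.float32)*1000); print(len(Q),r,np.median(Q[:,2])*1000); return Q
s=pix(t,[[.64,-.26,.022]])[0]; rect(.012,.2,s)
d=np.array([.8629,-.5053]);n=np.array([.5053,.8629]);o=np.array([.6036,-.2028])
# base sides in gauge frame
Q=P.reshape(-1,3); x=(Q[:,:2]-o)@d; y=(Q[:,:2]-o)@n
for a in range(0,190,20):
    k=(x>a/1e3)&(x<a/1e3+.02)&(abs(y)<.058)&(Q[:,2]>.012); 
    if k.sum()>5: print(a,y[k].min()*1e3,y[k].max()*1e3)
# blade in air
k=(abs(y)<.03)&(x>-.13)&(x<-.01)&(Q[:,2]>.09)&(Q[:,2]<.135)
A=Q[k]; print(k.sum(),np.median(A[:,2])*1e3)
for a in range(-130,-10,15):
    kk=k&(x>a/1e3)&(x<a/1e3+.015)
    if kk.sum()>3: print(a,y[kk].min()*1e3,y[kk].max()*1e3,y[kk].mean()*1e3,Q[kk,2].mean()*1e3)
w=np.array([[.6036,-.2028,.028],[.4655,-.122,.11]]);print(pix(t,w))
a=t['pixels'][170:320,270:450,::-1]; cv2.imwrite('pics/t1c.png',cv2.resize(a,None,fx=4,fy=4,interpolation=cv2.INTER_CUBIC))
E
```

```text
2522 ((663.0685424804688, -234.4398193359375), (92.99188232421875, 257.267578125), 59.62488555908203) 29.29332546754926
0 -43.672461261104075 17.41810744275151
20 -43.46103243766563 39.60335701298926
40 -43.46258278353685 49.18012758592066
60 -43.33447663562403 49.0163169406154
80 -43.34328786469836 49.232255315842885
100 -43.637386086000575 49.06487682785764
120 -43.775231902083696 48.50147969967764
140 -43.34557999746052 48.57735500357233
160 -57.88801926042196 48.96114168634178
180 -57.73065853479635 49.1954810406327
60 109.80675248938998
-70 -12.844948608711764 -11.46396504903014 -12.183636296557882 110.82169794968482
-55 -12.99916663009772 -6.129617391715429 -9.916250930240015 109.64844879210233
-40 -13.219963719953236 -0.6643272322442039 -7.307545781801535 110.22441611594215
-25 -8.947601960742647 2.0737765570479345 -3.6796015789828136 110.12729211947172
[[368.1 244.9]
 [331.8 289.1]]
```

View pics/t1c.png

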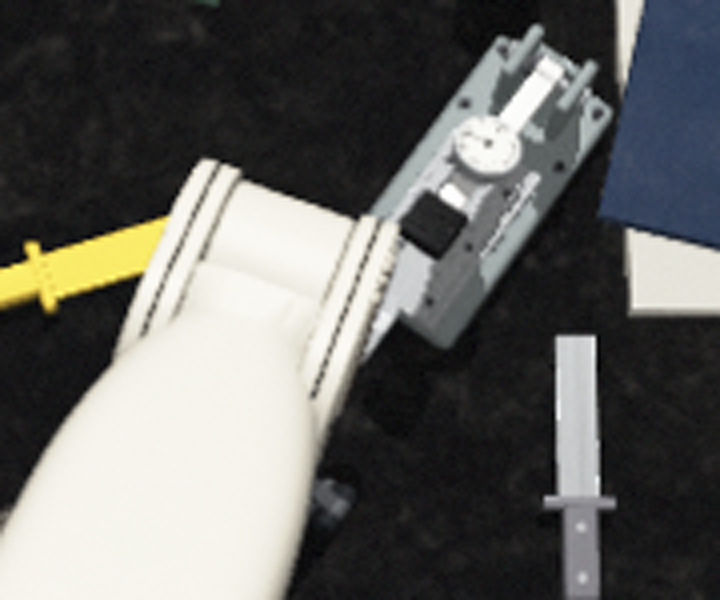

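The crop shows the arm hiding the handle. The steel nose runs into line with the throat at about (400,280), the pad is at (433,225), and the blade looks centred within about 1 mm. I will lower it to bed height.

Request:
{"name": "arm_command", "arguments": {
  "slide": [
    [0,-0.05,2],
    [0,-0.05,4],
    [0,-0.05,6],
    [0,-0.05,7.4],
    [0,-0.05,7.5]
  ],
  "spin": [0,0,0,0,0]
}}

```text
clock: 15.9
eef_pos: [0.4647, -0.1224, 0.0343]
tool_rot: [0.262, 0.965, 0.001, 0.003]
ft_force: [-0.4, -0.3, -1.8]
grip_width: 0.0202
grasp_force: 59.6
```

```bash
cat > chk.py <<'E'
from h import *
np.set_printoptions(precision=1,suppress=True)
t=shot('top'); P=cloud(t)
d=np.array([.8629,-.5053]);n=np.array([.5053,.8629]);o=np.array([.6036,-.2028])
Q=P.reshape(-1,3); x=(Q[:,:2]-o)@d; y=(Q[:,:2]-o)@n
k=(abs(y)<.03)&(x>-.13)&(x<-.004)&(Q[:,2]>.024)&(Q[:,2]<.055)
for a in range(-130,0,15):
    kk=k&(x>a/1e3)&(x<a/1e3+.015)
    if kk.sum()>3: print(a,y[kk].min()*1e3,y[kk].max()*1e3,Q[kk,2].mean()*1e3,kk.sum())
# side view: heights along the blade's edge
s=shot('side'); P=cloud(s).reshape(-1,3); x=(P[:,:2]-o)@d; y=(P[:,:2]-o)@n
k=(abs(y)<.035)&(P[:,2]>.02)&(P[:,2]<.06)
for a in range(-150,0,15):
    kk=k&(x>a/1e3)&(x<a/1e3+.015)
    if kk.sum()>3: print('side',a,y[kk].min()*1e3,y[kk].max()*1e3,np.median(P[kk,2])*1e3,kk.sum())
e=get_obs()['eef_pos']; print('tcp gauge', (e[:2]-o)@d*1e3,(e[:2]-o)@n*1e3,e[2]*1e3,get_obs()['ft_force'],get_obs()['clock'])
E
python3 chk.py
```

```text
-55 -14.270659566812148 -7.2374178950243735 33.66945866815751 15
-40 -13.243513901487681 -4.636143650498758 34.797467684205365 21
-25 -10.133788088669174 -1.0017577497252812 32.73999126104277 8
side -150 -23.26774955797632 14.60707441511379 45.76223183444345 66
side -135 -26.150160627149866 25.520981639092827 42.766436525578435 67
side -120 -26.023584975250078 19.250191956907457 35.924025473217824 61
side -105 -18.98993928255557 13.496180497274398 34.69762763996792 40
side -90 -19.158423632506555 13.537848681762972 34.730167018892864 39
side -75 -19.083526293343393 10.395115935415035 34.603607176313226 42
side -60 -20.427632102233304 15.776668806353603 34.54168159322846 39
side -45 -18.44886637312304 15.070823438236008 34.43006777653207 44
side -30 -18.91966046174568 10.755273793846342 33.975862843086404 41
side -15 -11.751462420285463 19.761803424674394 33.29017712267668 7
tcp gauge -159.2720974573423 -0.5345211952614559 35.50436674930411 [-0.9  0.6 -0.8] 16.0
```

Request:
{"name": "arm_command", "arguments": {
  "slide": [
    [-0.6,0.1,0],
    [-1.4,0.1,0],
    [-2.2,0.1,0],
    [-3,0.1,0],
    [-4,0.1,0]
  ],
  "spin": [0,0,0,0,0]
}}

```text
clock: 16.62
eef_pos: [0.501, -0.1424, 0.0355]
tool_rot: [0.262, 0.965, 0.001, 0.004]
ft_force: [-0.4, 0.4, -1.7]
grip_width: 0.0204
grasp_force: 59.6
```

```bash
python3 chk.py
```

```text
side -150 -11.790934586710923 -4.1311199981545075 41.11463127814774 9
side -135 -24.50181161980397 14.677906563005877 47.842101430334736 16
side -120 -28.10974192061358 23.473652537060683 48.53403391192279 86
side -105 -19.545363886807685 13.26484598794508 44.977056066250356 45
side -90 -25.40756342304738 23.415921262123813 43.63968677242958 78
side -75 -22.969083643832256 16.483162311152437 35.70828110653773 46
side -60 -18.31828443353029 12.737194655580302 35.716698191026744 45
side -45 -17.08863988010001 17.96675876979959 35.3780837879375 39
side -30 -19.3205540223499 16.331992276517624 35.128230693386 45
side -15 -25.457258793333565 14.888080031536393 35.67159338557274 46
tcp gauge -117.93672103511005 0.4118589294482347 35.62752578178934 [-0.4  0.2 -1.3] 16.725
```

Request:
{"name": "arm_command", "arguments": {
  "slide": [
    [-1.4,0,0],
    [-2.8,0,0],
    [-4.2,0,0],
    [-5.6,0,0],
    [-7,0,0]
  ],
  "spin": [0,0,0,0,0]
}}

```text
clock: 17.35
eef_pos: [0.561, -0.1776, 0.0357]
tool_rot: [0.262, 0.965, 0.001, 0.003]
ft_force: [-0.8, 0.2, -2.0]
grip_width: 0.0203
grasp_force: 59.6
```

Request:
{"name": "arm_command", "arguments": {
  "slide": [
    [-0.1,0,0.05],
    [-0.3,0,0.1],
    [-0.5,0,0.1],
    [-0.7,0,0.1],
    [-0.8,0,0.1]
  ],
  "spin": [0,0,0,0,0]
}}

```text
clock: 17.98
eef_pos: [0.5679, -0.1815, 0.0352]
tool_rot: [0.262, 0.965, 0.001, 0.004]
ft_force: [0.3, -0.6, -0.9]
grip_width: 0.0201
grasp_force: 59.6
```

```bash
python3 chk.py
```

```text
side -75 -14.122940778060604 0.13690282236028373 40.29813140289518 12
side -60 -22.913412210670245 -10.684698661317151 42.91713940250508 11
side -45 -27.84055729511403 18.595370446915215 49.90432214260354 92
side -30 -23.711085213719848 14.605551586377217 45.18377995536527 58
side -15 -27.357232209320166 23.179696425378967 42.49112800927346 77
tcp gauge -41.49254259546011 0.30583838385179335 35.123871947112235 [-0.4  0.3 -1.6] 18.075
```

Request:
{"name": "arm_command", "arguments": {
  "slide": [
    [0,0,0.1],
    [-0.1,0,0.2],
    [-0.2,0,0.2],
    [-0.3,0,0.2],
    [-0.4,0,0.2]
  ],
  "spin": [0,0,0,0,0]
}}

```text
clock: 18.7
eef_pos: [0.5686, -0.1822, 0.0326]
tool_rot: [0.262, 0.965, 0.002, 0.001]
ft_force: [-8.7, 4.9, 4.9]
grip_width: 0.0202
grasp_force: 60.3
```

```bash
python3 chk.py
```

```text
side -75 -10.426261381193704 -3.204474550998107 42.54231064491643 6
side -60 -23.003156336861608 -8.714809604660376 38.96356335219048 12
side -45 -28.385572843873067 19.71004377855639 48.79170625643092 90
side -30 -21.78106560943925 15.756711223054062 42.83987331283484 66
side -15 -26.626273674285518 21.620390399598953 39.907617767778405 69
tcp gauge -40.669453490968834 0.12498753429279058 32.59415342639911 [-7.4  3.8  4.8] 18.8
```

Request:
{"name": "arm_command", "arguments": {
  "slide": [
    [0,0,0],
    [0,0,0],
    [0,0,0],
    [0,0,0],
    [0,0,0]
  ],
  "spin": [0,0,0,0,0],
  "jaw": 5
}}

```text
clock: 19.42
eef_pos: [0.5714, -0.1837, 0.0331]
tool_rot: [0.262, 0.965, 0.001, 0.004]
ft_force: [0.1, -0.2, -0.2]
grip_width: 0.0499
grasp_force: 0.0
```

```bash
python3 chk.py; python3 -c "
from h import *
d=np.array([.8629,-.5053,0]);o=np.array([.6036,-.2028,0])
go(o-.05*d+[0,0,.16])
go(o+.036*d+[0,0,.16])"
```

```text
side -60 24.609878856518733 26.989592310629742 53.533580075524114 5
side -45 -34.64609227377252 30.256283350549047 44.15712903913571 72
side -30 -34.52725588397378 31.273426907934507 42.55873986337855 83
side -15 -24.873511118017813 21.073551176876038 39.8577676519668 71
tcp gauge -37.52324178360379 0.27001685288101374 33.05704877430785 [-0.4 -0.3 -0.3] 19.525
slide cm [  1.16   0.03 -12.7 ] spin None yaw0 149.6 dist 12.8 t 19.525
slide cm [ -7.44   0.04 -12.64] spin None yaw0 149.6 dist 14.7 t 19.525
```

Request:
{"name": "arm_command", "arguments": {
  "slide": [
    [0,0,-2],
    [0.5,0,-5],
    [1.2,0,-8],
    [2,0,-12],
    [2,0,-15]
  ],
  "spin": [0,0,0,0,0]
}}

```text
clock: 20.15
eef_pos: [0.5527, -0.1734, 0.1848]
tool_rot: [0.262, 0.965, 0.001, 0.005]
ft_force: [0.5, -0.3, 0.6]
grip_width: 0.0501
grasp_force: 0.0
```

```bash
python3 - <<'E'
from h import *
np.set_printoptions(precision=1,suppress=True)
shot('wrist'); c=shot('wrist','v1'); pickle.dump(c,open('v1.pkl','wb'))
o=np.array([.6036,-.2028]);d=np.array([.8629,-.5053]);n=np.array([.5053,.8629])
for t in('throat','pad_top','round_blade'):
    for r in landmark_of(c,t)[:1]:
        w=world(c,r['centre'])[0]; print(t,np.round(r['centre'],1),round(r['confidence'],2),w*1e3,'gauge',(w[:2]-o)@d*1e3,(w[:2]-o)@n*1e3)
P=cloud(c).reshape(-1,3); x=(P[:,:2]-o)@d*1e3; y=(P[:,:2]-o)@n*1e3; z=P[:,2]*1e3
for nm,k in(('grip',(z>38)&(z<49)&(abs(y)<14)&(x<-10)&(x>-80)),('sh',(z>36)&(z<47)&(abs(y)<30)&(x<2)&(x>-9)),('steel',(z>29)&(z<34.5)&(abs(y)<16)&(x>2)&(x<20)),('base',(z>15)&(z<40)&(abs(y)<60)&(x>3)&(x<60)),('pad',(z>95)&(z<120)&(abs(y)<25)&(x>5)&(x<60))):
    if k.sum(): print(nm,k.sum(),'x',np.percentile(x[k],[.5,99.5]),'y',np.percentile(y[k],[.5,50,99.5]),'z',np.median(z[k]))
e=get_obs()['eef_pos'];print('tcp',(e[:2]-o)@d*1e3,(e[:2]-o)@n*1e3,e[2]*1e3)
E
```

```text
pad_top [314.6 386. ] 0.9 [ 632.9 -221.6  107.7] gauge 34.8206258557841 -1.384249324549537
round_blade [314.8 279.9] 0.86 [ 596.  -199.7   44.5] gauge -8.183096715411748 -1.1500650888431103
grip 2385 x [-66.1 -10.2] y [-11.1  -0.2  10.6] z 43.7132974382754
sh 671 x [-8.8  1.7] y [-23.4  -0.3  23.3] z 41.680044231564516
steel 785 x [ 3.  19.8] y [-14.9  -0.3  14.2] z 32.971798756646905
base 7339 x [ 3.3 59.6] y [-45.5  -0.4  44.9] z 32.29853045363124
pad 2866 x [15.9 59.4] y [-16.8  -0.5  16.4] z 107.99346904980328
tcp -59.017521108913186 -0.4735207629349633 182.15106843990455
```

View pics/v1.png

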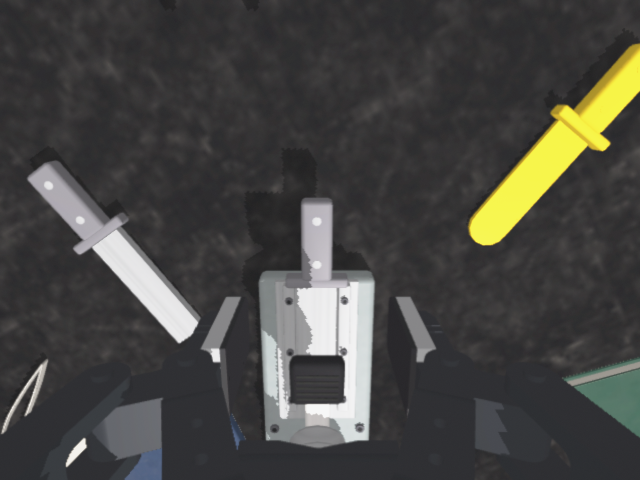

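The blade is home: the grip end is at gauge x = -66, the shoulders are on the rail ends at row 280, and the steel top is at z = 33. The pad is at (317,380), and the lever is up. Now I will shut the fingers and go over the pad.

Request:
{"name": "arm_command", "arguments": {
  "slide": [
    [-1,0,0],
    [-3,0,0],
    [-5,0,0],
    [-7.5,0,0],
    [-9.1,0,0]
  ],
  "spin": [0,0,0,0,0],
  "jaw": 0
}}

```text
clock: 21.02
eef_pos: [0.6321, -0.2203, 0.1815]
tool_rot: [0.262, 0.965, 0.001, 0.003]
ft_force: [0.4, 0.2, -0.7]
grip_width: 0.0002
grasp_force: 0.0
```

Request:
{"name": "arm_command", "arguments": {
  "slide": [
    [0,0,2],
    [0,0,4],
    [0,0,6],
    [0,0,6.6],
    [0,0,6.6]
  ],
  "spin": [0,0,0,0,0]
}}

```text
clock: 21.65
eef_pos: [0.6316, -0.2196, 0.1164]
tool_rot: [0.262, 0.965, 0.001, 0.003]
ft_force: [-0.0, 0.4, 1.0]
grip_width: -0.0
grasp_force: 0.0
```

```bash
cat > st.py <<'E'
from h import *
np.set_printoptions(precision=1,suppress=True)
o=np.array([.6036,-.2028]);d=np.array([.8629,-.5053]);n=np.array([.5053,.8629])
s=get_obs();e=s['eef_pos'];print('tcp',(e[:2]-o)@d*1e3,(e[:2]-o)@n*1e3,e[2]*1e3,s['ft_force'],s['grip_width'],s['clock'],tilt()[0],s['joint_pos'])
E
python3 st.py
```

```text
tcp 32.615534520393396 -0.3274773435043357 116.41404263526842 [-0.   0.4  1. ] -2.0920718632099426e-06 21.65 0.3630529022703528 [-0.3  0.6  0.3  1.2  0.   0.2]
```

Request:
{"name": "arm_command", "arguments": {
  "slide": [
    [0,0,0.7],
    [0,0,1.4],
    [0,0,2.1],
    [0,0,2.8],
    [0,0,3.2]
  ],
  "spin": [0,0,0,0,0]
}}

```text
clock: 22.28
eef_pos: [0.6316, -0.2191, 0.0851]
tool_rot: [0.262, 0.965, 0.001, 0.003]
ft_force: [-3.1, 1.7, 5.4]
grip_width: 0.0004
grasp_force: 2.4
```

Request:
{"name": "arm_command", "arguments": {
  "slide": [
    [0,0,0.2],
    [0,0,0.4],
    [0,0,0.6],
    [0,0,0.6],
    [0,0,0.6]
  ],
  "spin": [0,0,0,0,0]
}}

```text
clock: 22.9
eef_pos: [0.6319, -0.2193, 0.0798]
tool_rot: [0.262, 0.965, 0.001, 0.004]
ft_force: [-3.9, 1.8, 5.0]
grip_width: 0.0001
grasp_force: 2.9
```

```bash
python3 st.py
```

```text
tcp 32.763984452512624 0.0651004869992311 79.80988273246578 [-3.9  1.8  5. ] 0.00012241554039017397 22.9 0.4418490119111841 [-0.3  0.7  0.3  1.2  0.   0.2]
```

Request:
{"name": "arm_command", "arguments": {
  "slide": [
    [0,0,0.1],
    [0,0,0.2],
    [0,0,0.3],
    [0,0,0.4],
    [0,0,0.5]
  ],
  "spin": [0,0,0,0,0]
}}

```text
clock: 23.52
eef_pos: [0.6316, -0.2192, 0.0751]
tool_rot: [0.262, 0.965, 0.001, 0.003]
ft_force: [-5.5, 3.3, 8.2]
grip_width: -0.0001
grasp_force: 4.0
```

```bash
python3 - <<'E'
from h import *
exec(open('st.py').read())
# lever heights seen by the side and top cameras, in the gauge frame (y within the lever)
for nm in('side','top'):
    c=shot(nm); P=cloud(c).reshape(-1,3); x=(P[:,:2]-o)@d*1e3; y=(P[:,:2]-o)@n*1e3; z=P[:,2]*1e3
    for a in range(10,180,15):
        k=(x>a)&(x<a+15)&(abs(y)<20)&(z>50)&(z<105)
        if k.sum()>2: print(nm,a,k.sum(),np.percentile(z[k],[5,50,95]))
    if nm=='side':
        q=pix(c,[[.66,-.235,.07]])[0].astype(int); a=c['pixels'][q[1]-50:q[1]+50,q[0]-65:q[0]+65,::-1]; cv2.imwrite('pics/f1.png',cv2.resize(a,None,fx=6,fy=6,interpolation=cv2.INTER_CUBIC))
E
```

```text
tcp 32.40157526320836 0.0102616451737262 75.06912692449653 [-5.5  3.3  8.2] -5.032537044954851e-05 23.525 0.41106053312587937 [-0.3  0.7  0.3  1.2  0.   0.2]
side 10 35 [64.4 73.7 91.7]
side 25 98 [ 68.4  85.1 102.5]
side 40 81 [ 66.2  74.  102.9]
side 55 36 [65.5 72.6 93.8]
side 70 77 [59.8 91.8 94.7]
side 85 105 [61.5 88.7 94.7]
side 100 64 [63.8 73.8 92.3]
side 115 39 [63.7 71.2 74.2]
side 130 32 [63.4 71.6 73.8]
side 145 39 [67.2 73.7 81.1]
side 160 66 [58.8 75.3 81.9]
side 175 104 [52.2 63.6 81. ]
top 145 5 [53.  63.1 83.5]
top 160 5 [76.8 77.4 83.1]
top 175 6 [77.8 79.9 85.4]
```

View pics/f1.png

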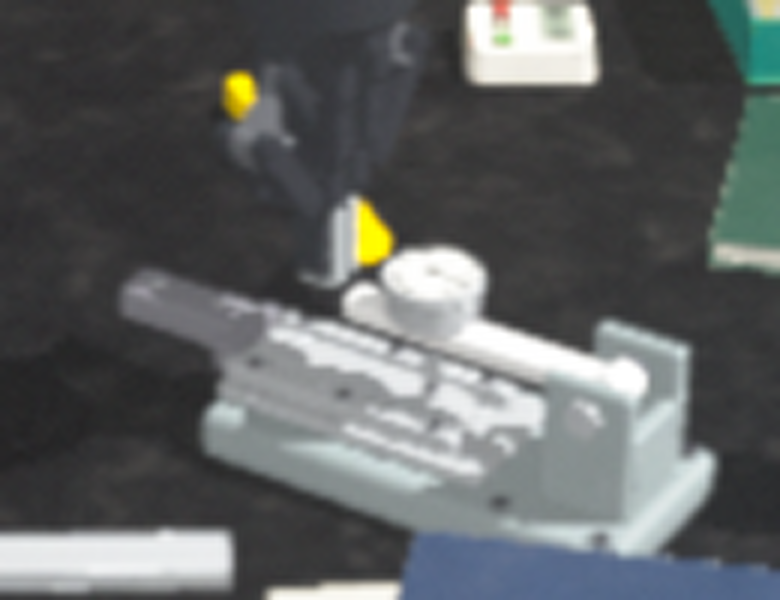

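The side crop shows the fingers on the pad at (330,280). The lever is level from the pad to the hinge (610,385), with the dial flat at (435,285). The blade is home with its grip at (195,305), clear of the fingers. I will hold once more to check that it is still.

Request:
{"name": "arm_command", "arguments": {
  "slide": [
    [0,0,0],
    [0,0,0],
    [0,0,0],
    [0,0,0],
    [0,0,0]
  ],
  "spin": [0,0,0,0,0]
}}

```text
clock: 24.25
eef_pos: [0.6316, -0.2191, 0.0751]
tool_rot: [0.262, 0.965, 0.001, 0.003]
ft_force: [-4.6, 3.0, 7.1]
grip_width: -0.0001
grasp_force: 3.8
```

```bash
python3 st.py; python3 -c "
from workcell import *
print(job_done())"
```

```text
tcp 32.40954768405491 0.07076904130569502 75.09590430252274 [-4.6  3.   7.1] -0.00013044696837006053 24.25 0.4138425303917993 [-0.3  0.7  0.3  1.2  0.   0.2]
the job is handed in; nothing more can be done
None
```

I handed the job in at about 24 s: the round-nosed blade is home in the throat and released, and the shut fingers hold the lever level at about 9 N on the pad (judge's verdict not shown).

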